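# Pack the baby's basket for an outing

### The arm

A 7-joint arm with a two-finger parallel gripper is mounted at the origin on the work surface. World frame = base frame: x ahead of the robot, y to its left, z up, the work surface at z = 0. Lengths are in m, angles in rad, forces in N, time in s.
With the tool pointing down it reaches from about 0.375 to 0.925 m from the base axis. Payload 3.1 kg.
Tool frame: the origin (TCP) lies at the very end of the fingers, on their centre line; the grasp point (between the pads) lies 19 mm behind it; z points along the fingers, y is the line along which they close (so a half turn about z gives the same grasp; the last joint's range is limited). The gripper opens to 85 mm and grips with 20 to 120 N. Pads are 22 mm wide; open, the fingers measure 114 mm over their backs; the gripper's body (76 mm by 85 mm) begins 54 mm behind the grasp point. The pads swing forward as they close: fully open they stand 13 mm farther back than shut.
Start: joints at [1.017, 0.383, 0.044, 1.598, -0.018, 1.161, -0.05], TCP at [0.286, -0.584, 0.21] pointing down, gripper open.
Joint ranges: [-2.61, 2.61], [-0.41, 2.15], [-1.48, 1.57], [0, 2.5], [-1.57, 4.71], [0.05, 1.97], [-2.85, 2.85]. Speed limits (rad/s): [2.79, 2.79, 3.14, 3.14, 3.14, 3.14, 3.14].

### API

Orientations are given as a rotation vector (axis times angle).
In Python, from workcell import r gives the robot as it stands.
- The arm moves only by the shell command python3 -m handwheel 'ROWS' [FORCE]. ROWS is JSON, a list that holds one entry, the list of rows, each a list of 7 numbers: the turn, a rotation vector about the tool's x, y, z in rad, then the shift along the tool's x, y, z in m, then the finger opening in m, from 0 to 0.0854. In form: [[[ax, ay, az, dx, dy, dz, claw], ...]]. A call has 1 to 8 rows; each row is the pose to reach, as a shift and turn from the pose commanded when the call began, along the tool's axes at that moment; what a row does not reach only later rows make up. A row lasts 1/10 s, in which the tool goes at most 50 mm and 8.59 degrees, less where a joint would pass 70% of its speed; a pose out of reach is approached as far as the arm can. A call with a gripper value outside its range is refused whole. The fingers move at their own pace and stop on an object; FORCE is the grip in N (left out, the last holds). Time passes only in rows, so rows that repeat a pose let the fingers close. It gives the time, the measured TCP pose, the force, the opening and the grip force at its end, in the units of the state.
- r.get_obs(): the state, without advancing time (a new reading comes with each control period).
- r.snapshot(name): name is "scene" or "top" or "wrist"; returns the picture (400x640x3 uint8, red, green, blue); there is no depth.
- r.camera_params(name): a dict with "K" (3x3 intrinsics, pixels), "R" (3x3) and "t" (3): a world point X has camera coordinates R X + t. Camera axes: x right, y down, z forward; pixel columns grow to the right and rows downward; lengths in m; the calibration is good to about 2 mm. The wrist camera is an equidistant fisheye: a pixel r from the principal point sees the ray r / f radians off the axis. A picture is of the moment at which its call begins: read the wrist's pose just before it. camera_params takes no time and is no camera call; for the wrist camera it gives the pose at the moment of the call.
- r.finish_job(): hands the job in; it is judged then, once.
The state is a dict: "t": time; "q": joint angles; "joint_velocities": joint speeds; "joint_torque": joint torques, N m; "position": TCP position; "tcp_rot": TCP orientation; "wrist_force": force on the tool from outside, world axes, zero at the start; "wrist_torque": the same for the moment, N m; "finger_gap": finger opening in m; "grip_force": force on a finger pad.
Only numpy, scipy, OpenCV 4.12 (cv2) and the standard library are available. Lean on these libraries where they do the work, as an engineer would, in place of code of your own. Each camera call takes 0.05 s, during which the arm holds its last target. There are 200 camera calls.

### The job

Pack the divided basket for an outing with the baby: stand the low wide jar upright in the small bay, lay the short baby spoon flat in the long narrow bay, and lay the cactus teether and the bamboo ring rattle flat on the floor of the large bay, side by side. Set the glass jar down on the basket's floor, do not drop it in. Leave the slim tall jar, the big tablespoon, the bunny teether and the hairbrush where they are.

Things in the scene. Friction and masses are not known exactly. Their poses are not given: they have to be found in the camera images.
- basket: Open beige plastic basket, fixed, 242 (x) by 208 (y) by 60 mm high, any yaw. Origin: centre of its underside, z up. Walls, dividers, floor 4 mm thick; inner floor at z 4 mm, divider tops at z 54. Bays, inner limits in its frame, mm: long narrow bay x -117 to 117, y -100 to -34; small bay x 38 to 117, y -30 to 100; large bay x -117 to 34, y -30 to 100.
- turntable: Round wooden turntable, 270 mm across, top 22 mm above the table, 4 mm raised edge; turns stiffly if pushed. Origin: centre of its underside. Jars and teethers are on it, about 85 mm from its centre; a yellow stacking cup, 56 mm across, 55 mm high, stands in its middle. Spoons, rattle, hairbrush lie on a round placemat, 280 mm across, 4 mm thick. Two more cups, up to 68 mm high, are farther back.
- jar: The low wide twist-cap jar to pack: glass with orange puree and a white plastic cap, 54 mm across, 56 mm high, cap 16 mm high, about 140 g. Origin at the centre of its underside, z up along its axis. Starts upright on the turntable.
- baby_spoon: To pack: short stainless steel baby spoon, 136 mm long, about 30 g, on the placemat. Origin: mid-length, at underside level; x towards the bowl, z up. Bowl 40 by 26 mm, 8 mm high, at +x. Handle 9 to 11 mm wide, 5 mm thick; its top is 12 mm above the underside at x -20 mm, 9 mm at the bowl, 5 mm at the handle's end. Balances near the origin.
- cactus: To pack: grey silicone cactus teether, lying flat, 76 mm long, 56 mm wide over the arms, 14 mm thick, about 45 g, on the turntable, any yaw. Origin: middle of its underside; x along the trunk away from the pot, z up. Pot x -40 to -16 mm, 34 mm wide (38 at its rim, x -20 to -13); trunk 22 mm wide to x 38; arms between x -8 and 24.
- rattle: To pack: bamboo rattle, lying flat, straight handle and open ring head with two steel beads, 112 mm long, 14 mm thick, about 40 g, on the placemat. Origin: near its middle, on its underside; x towards the ring, z up. Handle x -50 to 9 mm, 14 mm wide (round end to x -59, 18 mm); ring 44 mm across, centred at x 31.
- tall_jar: Look-alike that stays: slimmer, taller twist-cap jar with the same puree and cap, 44 mm across, 78 mm high. Origin at the centre of its underside. On the turntable.
- table_spoon: Look-alike that stays: big stainless steel tablespoon, 200 mm long, bowl 66 by 44 mm and 11 mm high. Origin at mid-length on its underside, x towards the bowl. On the placemat.
- bunny: Look-alike that stays: grey silicone bunny teether, a ring 52 mm across with two ears, 80 mm long, 14 mm thick. Origin near its middle on its underside, x towards the ears (ring centre at x -12 mm). On the turntable.
- hairbrush: Look-alike that stays: bamboo baby hairbrush, 157 mm long, handle 14 mm wide, oval head 40 mm wide with white bristles upward, 23 mm high. Origin near its middle on its underside, x towards the head. On the placemat.
There are look-alikes about, which are no part of the job. What is shaped like the jar but green or turquoise is not meant.

How it is judged:
At the end, for the whole second after the job is handed in: Jar upright (0.15 rad) in the small bay; baby spoon in the long bay, cactus and rattle in the large bay, each flat (0.25 rad), its underside within 8 mm (jar 6 mm) of the floor; all at rest. Tall jar, tablespoon, bunny, hairbrush within 40 mm of their starts, tall jar upright (0.3 rad) (x of jar in the frame of basket between 0.06 and 0.095 m and y of jar in the frame of basket between -0.008 and 0.078 m and z of jar in the frame of basket below 0.01 m and angle between jar's own z axis and vertical below 0.15 rad and x of baby_spoon in the frame of basket between -0.06 and 0.06 m and y of baby_spoon in the frame of basket between -0.095 and -0.039 m and z of each of baby_spoon, cactus, rattle in the frame of basket below 0.012 m and angle between each of baby_spoon, cactus, rattle's own z axis and vertical below 0.25 rad and x of cactus in the frame of basket between -0.105 and 0.022 m and y of cactus in the frame of basket between -0.02 and 0.09 m and x of rattle in the frame of basket between -0.11 and 0.027 m and y of rattle in the frame of basket between -0.022 and 0.092 m and linear speed of each of jar, baby_spoon, cactus, rattle below 0.02 m/s and distance of each of tall_jar, table_spoon, bunny, hairbrush from where it was at the start of the episode below 0.04 m and angle between tall_jar's own z axis and vertical below 0.3 rad); the robot touches nothing.
It fails at once if the glass jar is dropped over the basket (let go and falling faster than 0.6 m/s, a fall of about 2 cm) (horizontal distance between jar and basket below 0.17 m and linear speed of jar above 0.6 m/s and contact force between jar and the fingers below 0.05 N).
It also fails if it takes over 120 s, if anything falls off the work surface, if the arm or the gripper's body presses on something with over 40 N, if the wrist force passes 120 N, or if a joint passes its speed limit or range.

## Working session

There is one attempt and no reset: what is moved stays moved. The work goes in short steps, Python scripts to look and compute and a shell command to move; the robot and the scene stay as the last step left them, time stands still between calls to the robot, and variables do not carry over. Pictures are saved under pics/ and viewed, at most 14 in all, crops included, and the job is handed in when it is done.

```bash
mkdir -p pics; ls
python3 - <<'E'
from workcell import r
import cv2
o=r.get_obs();print(o)
for n in("scene","top"):
    im=r.snapshot(n);cv2.imwrite(f"pics/{n}0.png",im[:,:,::-1]);p=r.camera_params(n);print(n,p)
E
```

```text
pics
{'t': 0.0, 'q': array([ 1.01722066,  0.38385022,  0.04383592,  1.59960767, -0.0179111 ,
        1.16118215, -0.04985914]), 'joint_velocities': array([ 0.00086831,  0.00199656,  0.00084202,  0.00170508, -0.00029892,
        0.00032266, -0.00064316]), 'joint_torque': array([-1.09914458e-04, -4.33466828e+01,  1.02462865e+00, -2.49518341e+01,
        1.05947195e-02,  1.13257804e-02,  4.19555386e-05]), 'position': array([ 0.28565115, -0.58274301,  0.20856182]), 'tcp_rot': array([-3.05784189e+00, -7.09347361e-01,  1.14497174e-03]), 'wrist_force': array([ 0.35003349, -0.13698397,  0.22380273]), 'wrist_torque': array([-0.002369  , -0.04700728,  0.00872486]), 'grip_force': 0.0, 'finger_gap': 0.08524121307851693}
scene {'K': array([[438.51529197,   0.        , 321.79850784],
       [  0.        , 438.51529197, 201.2147175 ],
       [  0.        ,   0.        ,   1.        ]]), 'R': array([[-0.64637303,  0.76287512, -0.01494839],
       [ 0.59717836,  0.49359167, -0.63225412],
       [-0.47495254, -0.41759887, -0.77461685]]), 't': array([ 0.31944325, -0.25047983,  1.3675615 ])}
top {'K': array([[480.27348477,   0.        , 320.92187209],
       [  0.        , 480.27348477, 198.50575091],
       [  0.        ,   0.        ,   1.        ]]), 'R': array([[-1.60651362e-02, -9.99870808e-01, -5.28869888e-04],
       [-9.97400059e-01,  1.60625963e-02, -7.02503722e-02],
       [ 7.02497914e-02, -6.01086941e-04, -9.97529250e-01]]), 't': array([0.02642562, 0.480838  , 1.17080537])}
```

View pics/top0.png

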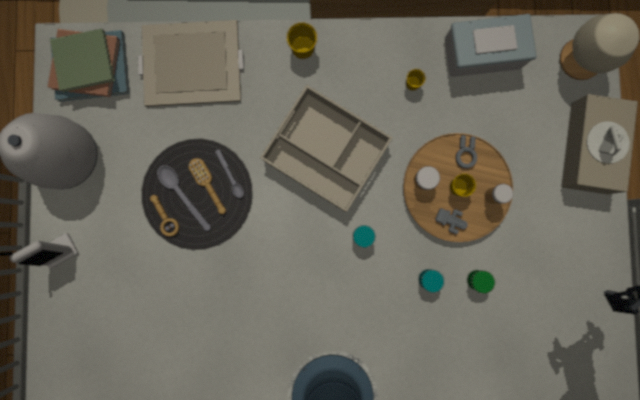

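View pics/scene0.png

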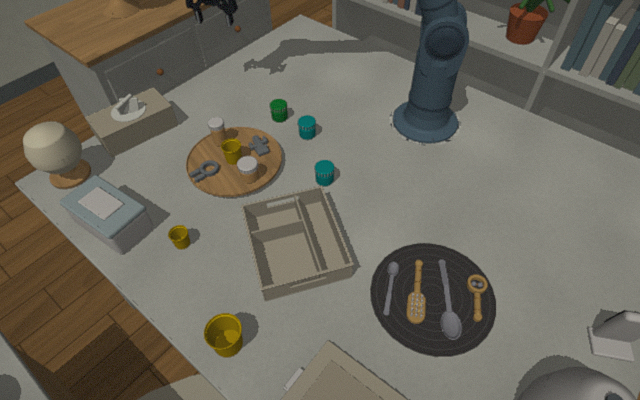

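The wide jar is most likely at top (427,178) and the slim one at (503,195). The teal and green ones are decoys. For the spoons, the baby spoon is at (230,175) and the tablespoon at (183,197). For the teethers, the cactus is at (452,220) and the bunny at (466,152). For the bamboo items, the rattle is at (165,216) and the hairbrush at (207,185). I'll confirm these in one enlarged crop.

```bash
cat > h.py <<'E'
import numpy as np, cv2
from workcell import r
def ray(n,uv,z,p=None):
    p=p or r.camera_params(n); K,R,t=p["K"],p["R"],p["t"]
    uv=np.atleast_2d(np.array(uv,float)); x=(uv-K[:2,2])/[K[0,0],K[1,1]]
    if n=="wrist":
        th=np.linalg.norm(x,axis=1,keepdims=True); s=np.where(th>1e-9,np.sin(th)/np.maximum(th,1e-9),1)
        d=np.c_[x*s,np.cos(th)]
    else: d=np.c_[x,np.ones(len(x))]
    d=d@R; c=-R.T@t
    return c+d*((z-c[2])/d[:,2])[:,None]
def proj(n,X):
    p=r.camera_params(n); x=np.atleast_2d(X)@p["R"].T+p["t"]; x=x@p["K"].T; return x[:,:2]/x[:,2:]
E
python3 - <<'E'
import cv2,numpy as np
from h import *
t=cv2.imread("pics/top0.png");s=cv2.imread("pics/scene0.png")
b=lambda im,x,y,w,h,W,H:np.clip(cv2.resize(im[y:y+h,x:x+w],(W,H),interpolation=cv2.INTER_CUBIC)*1.5,0,255).astype(np.uint8)
out=np.vstack([np.hstack([b(t,136,135,120,112,400,300*112//112),b(t,398,130,120,115,400,300)]),
 np.hstack([b(t,255,85,140,130,400,300),b(s,180,110,120,90,400,300)])])
cv2.imwrite("pics/crop1.png",out)
for nm,(x0,y0,x1,y1) in dict(mat=(136,135,256,250),tt=(398,130,518,246)).items():
    im=t[y0:y1,x0:x1]; hsv=cv2.cvtColor(im,cv2.COLOR_BGR2HSV)
    if nm=="mat": ms={"wood":cv2.inRange(hsv,(8,90,90),(30,255,255)),"steel":cv2.inRange(hsv,(90,0,72),(179,80,255))}
    else: ms={"grey":cv2.inRange(hsv,(0,0,40),(179,60,140)),"white":cv2.inRange(hsv,(0,0,141),(179,60,255)),"yel":cv2.inRange(hsv,(20,180,40),(35,255,255))}
    for k,m in ms.items():
        for c in cv2.findContours(m,cv2.RETR_EXTERNAL,cv2.CHAIN_APPROX_NONE)[0]:
            if cv2.contourArea(c)<25: continue
            c=c+[x0,y0]; z={"white":.06}.get(k,.034 if nm=="tt" else .01)
            P=ray("top",c[:,0],z)[:,:2].astype(np.float32); (cx,cy),(w,h),a=cv2.minAreaRect(P)
            print(nm,k,cv2.contourArea(c),c[:,0].mean(0).round(1),"world",np.round([cx,cy],3),np.round([w*1000,h*1000]),round(a,1))
print("basket",ray("top",[(308,91),(389,149),(347,209),(265,157)],.06).round(3))
print("tt/mat",ray("top",[(458,188)],.022).round(3),ray("top",[(197,193)],.004).round(3))
E
```

```text
mat wood 353.0 [163.3 216. ] world [0.445 0.417] [109.  44.] 38.5
mat wood 529.0 [206.7 183.9] world [0.519 0.3  ] [156.  40.] 30.0
mat steel 487.5 [183.1 197.3] world [0.492 0.356] [196.  39.] 42.7
mat steel 191.0 [228.7 173.4] world [0.549 0.249] [131.  23.] 26.1
tt grey 13685.0 [457.5 187.5] world [ 0.503 -0.316] [296. 282.] 89.1
tt white 180.5 [503.3 192.7] world [ 0.486 -0.417] [36. 36.] 87.6
tt white 293.5 [428.2 176.8] world [ 0.526 -0.239] [47. 46.] 43.7
tt yel 435.5 [462.8 185.4] world [ 0.508 -0.328] [61. 54.] 89.1
basket [[ 0.74   0.046  0.06 ]
 [ 0.595 -0.147  0.06 ]
 [ 0.452 -0.043  0.06 ]
 [ 0.58   0.151  0.06 ]]
tt/mat [[ 0.501 -0.32   0.022]] [[0.501 0.329 0.004]]
```

View pics/crop1.png

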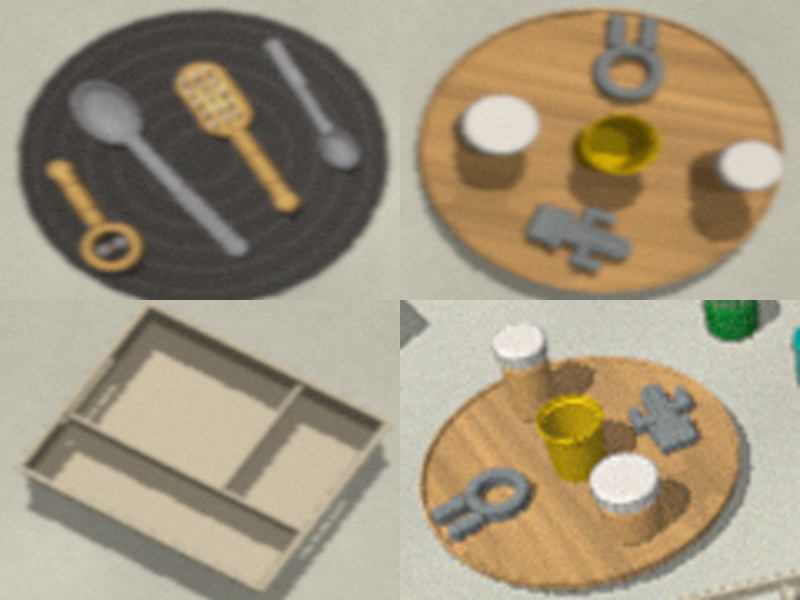

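The crop confirms the choices. The wide jar has the larger cap at top (428,177), and the slim jar at (503,193) clearly stands taller in the scene view. The cactus is at (452,221) with its pot to the left, and the bunny (ring with ears) is above it. The baby spoon is the small one on the right of the mat, bowl end at (240,197). The rattle has the ring head at (170,227).

Run:
```python
from h import *
t=cv2.imread("pics/top0.png");s=cv2.imread("pics/scene0.png")
def axis(P):
    m=P.mean(0);u,S,v=np.linalg.svd(P-m,full_matrices=False);d=v[0];q=(P-m)@v.T
    c=m+((q.max(0)+q.min(0))/2)@v
    return c.round(4),np.degrees(np.arctan2(d[1],d[0])).round(1),np.ptp(q,axis=0).round(4)
hsv=cv2.cvtColor(t,cv2.COLOR_BGR2HSV)
ys,xs=np.mgrid[:400,:640]
def pts(m,z):
    n,l,st,ce=cv2.connectedComponentsWithStats(m.astype(np.uint8))
    for i in range(1,n):
        if st[i,4]>40: yy,xx=np.where(l==i); yield ce[i].round(1),st[i,4],ray("top",np.c_[xx,yy],z)[:,:2]
g=(hsv[...,1]<75)&(hsv[...,2]<150)&(np.hypot(xs-458,(ys-188))<50)
for c,a,P in pts(g,.033): print("grey",c,a,*axis(P))
w=(hsv[...,0]>=8)&(hsv[...,0]<=30)&(hsv[...,1]>90)&(hsv[...,2]>90)&(np.hypot(xs-197,ys-193)<52)
for c,a,P in pts(w,.012): print("wood",c,a,*axis(P))
st=(cv2.inRange(hsv,(90,0,72),(179,80,255))>0)&(np.hypot(xs-197,ys-193)<52)
for c,a,P in pts(st,.01): print("steel",c,a,*axis(P))
wh=cv2.inRange(hsv,(0,0,125),(179,50,255))>0
wh&=np.hypot(xs-458,ys-188)<52
for c,a,P in pts(wh,.078): print("cap",c,a,*axis(P))
# scene cap
hs=cv2.cvtColor(s,cv2.COLOR_BGR2HSV);y2,x2=np.mgrid[:400,:640]
m=(cv2.inRange(hs,(0,0,120),(179,50,255))>0)&(np.hypot(x2-247,y2-166)<16)
yy,xx=np.where(m);print("scene cap",xx.mean(),yy.min(),yy.max(),xx.min(),xx.max(), "top-disc@.078",ray("scene",[(xx.mean(),yy.min()+7)],.078).round(4))
# basket rim
cs=[(307.5,89),(390,140.5),(347.8,211),(263,157)]
W=ray("top",cs,.06);print(W.round(3),[np.linalg.norm(W[i]-W[i-1]).round(3) for i in range(4)],W.mean(0).round(4))
print(ray("scene",[(243,203),(325,188),(354,264),(264,296)],.06).round(3))
```

```text
grey [466.2 153.5] 333 [ 0.5858 -0.3399] 174.0 [0.0699 0.0499]
grey [426.9 178.5] 193 [ 0.527  -0.2428] -56.3 [0.0591 0.0567]
grey [500.1 193.1] 236 [ 0.4879 -0.4188] 163.1 [0.0481 0.0383]
grey [451.1 219.6] 453 [ 0.4233 -0.2987] -116.4 [0.0769 0.0561]
wood [204.8 180.3] 538 [0.5189 0.3004] -151.0 [0.1544 0.0401]
wood [163.5 216.3] 293 [0.4482 0.412 ] -151.0 [0.1108 0.0428]
steel [230.1 176.1] 235 [0.5486 0.249 ] -153.5 [0.1309 0.0233]
steel [179.5 192.6] 542 [0.4887 0.3596] -141.7 [0.1965 0.0394]
cap [428.2 176.9] 367 [ 0.5239 -0.2341] -114.9 [0.0504 0.05  ]
cap [502.6 192.7] 224 [ 0.4843 -0.4065] 176.8 [0.0403 0.0331]
scene cap 246.5201612903226 156 173 237 257 top-disc@.078 [[ 0.5253 -0.232   0.078 ]]
[[ 0.745  0.047  0.06 ]
 [ 0.615 -0.15   0.06 ]
 [ 0.447 -0.045  0.06 ]
 [ 0.58   0.156  0.06 ]] [np.float64(0.197), np.float64(0.235), np.float64(0.198), np.float64(0.241)] [0.5968 0.0022 0.06  ]
[[ 0.616 -0.152  0.06 ]
 [ 0.449 -0.027  0.06 ]
 [ 0.579  0.167  0.06 ]
 [ 0.763  0.068  0.06 ]]
```

```bash
cat > m.py <<'E'
# usage: m.py x y z yawdeg(of tool y line) -> shift/turn in tool axes from the present pose
import sys; from h import *
from scipy.spatial.transform import Rotation as Ro
o=r.get_obs(); R0=Ro.from_rotvec(o["tcp_rot"]); x,y,z,a=map(float,sys.argv[1:5])
ycur=R0.as_matrix()[:,1]; ya=np.radians(a); yv=np.array([np.cos(ya),np.sin(ya),0])
if len(sys.argv)<6 and yv@ycur<0: yv=-yv
zv=np.array([0,0,-1.]); Rt=Ro.from_matrix(np.c_[np.cross(yv,zv),yv,zv])
d=R0.inv().apply(np.array([x,y,z])-o["position"]); w=(R0.inv()*Rt).as_rotvec()
print("t",o["t"].round(2),"pos",o["position"].round(4),"yaw_y",np.degrees(np.arctan2(ycur[1],ycur[0])).round(1),"gap",o["finger_gap"].round(4),"q7",o["q"][6].round(2),"F",o["wrist_force"].round(1))
print("turn",w.round(3),"shift",d.round(4))
E
python3 m.py .524 -.234 .21 -33.5
```

```text
Traceback (most recent call last):
  File "m.py", line 9, in <module>
    print("t",o["t"].round(2),"pos",o["position"].round(4),"yaw_y",np.degrees(np.arctan2(ycur[1],ycur[0])).round(1),"gap",o["finger_gap"].round(4),"q7",o["q"][6].round(2),"F",o["wrist_force"].round(1))
              ^^^^^^^^^^^^
AttributeError: 'float' object has no attribute 'round'
```

```bash
sed -i 's/o\["t"\].round(2)/round(o["t"],2)/;s/o\["finger_gap"\].round(4)/round(o["finger_gap"],4)/' m.py
python3 m.py .524 -.234 .21 -33.5
```

```text
t 0.1 pos [ 0.2857 -0.5828  0.2087] yaw_y -63.9 gap 0.0851 q7 -0.05 F [ 0.3 -0.4 -0.5]
turn [-0.002 -0.001 -0.53 ] shift [ 0.3675 -0.2083 -0.0009]
```

```bash
python3 -m handwheel '[[[0,0,-0.53,0.3675,-0.2083,0,0.0854],[0,0,-0.53,0.3675,-0.2083,0,0.0854],[0,0,-0.53,0.3675,-0.2083,0,0.0854],[0,0,-0.53,0.3675,-0.2083,0,0.0854],[0,0,-0.53,0.3675,-0.2083,0,0.0854],[0,0,-0.53,0.3675,-0.2083,0,0.0854],[0,0,-0.53,0.3675,-0.2083,0,0.0854],[0,0,-0.53,0.3675,-0.2083,0,0.0854]]]'
python3 m.py .524 -.234 .21 -33.5
```

```text
t: 0.9
position: [0.5121, -0.2515, 0.2096]
tcp_rot: [-2.767, -1.486, 0.001]
wrist_force: [0.5, -0.1, 0.2]
finger_gap: 0.0853
grip_force: 0.0
t 0.9 pos [ 0.5121 -0.2515  0.2096] yaw_y -33.5 gap 0.0853 q7 -0.26 F [ 0.5 -0.1  0.2]
turn [-0.001  0.    -0.001] shift [ 0.0212  0.0002 -0.0004]
```

```bash
python3 -m handwheel '[[[0,0,0,0.02,0,0,0.0854],[0,0,0,0.02,0,0,0.0854],[0,0,0,0.02,0,0,0.0854]]]'
python3 - <<'E'
from h import *
p=r.camera_params("wrist");print(p,-p["R"].T@p["t"]); im=r.snapshot("wrist");cv2.imwrite("pics/w1.png",im[:,:,::-1]); np.save("w1p.npy",p,allow_pickle=True)
t=r.snapshot("top");s=r.snapshot("scene");cv2.imwrite("pics/top1.png",t[:,:,::-1]);cv2.imwrite("pics/scene1.png",s[:,:,::-1])
E
python3 m.py .524 -.234 .21 -33.5
```

```text
t: 1.2
position: [0.5222, -0.2369, 0.2094]
tcp_rot: [-2.767, -1.487, 0.002]
wrist_force: [-0.9, -0.7, 0.4]
finger_gap: 0.0856
grip_force: 0.0
{'K': array([[309.70691629,   0.        , 319.81509159],
       [  0.        , 309.70691629, 196.64796402],
       [  0.        ,   0.        ,   1.        ]]), 'R': array([[ 8.34059022e-01, -5.51674640e-01, -7.99369992e-04],
       [-5.29230780e-01, -8.00534297e-01,  2.81175429e-01],
       [-1.55757277e-01, -2.34093852e-01, -9.59656053e-01]]), 't': array([-0.56634091,  0.04910096,  0.40290001])} [ 0.5611021  -0.1788125   0.37238673]
t 1.35 pos [ 0.5212 -0.2393  0.2096] yaw_y -33.8 gap 0.0859 q7 -0.29 F [-0.1  0.1 -0.3]
turn [-0.001  0.001 -0.005] shift [ 0.0059 -0.0006 -0.0004]
```

View pics/w1.png

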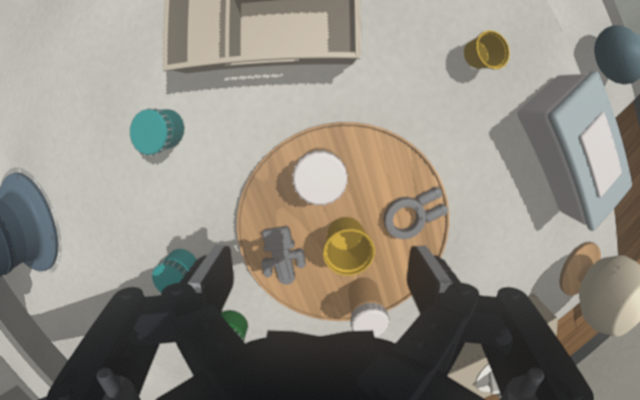

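```bash
python3 - <<'E'
from h import *
p=np.load("w1p.npy",allow_pickle=True).item(); im=cv2.imread("pics/w1.png")
hsv=cv2.cvtColor(im,cv2.COLOR_BGR2HSV)
n,l,st,ce=cv2.connectedComponentsWithStats(cv2.inRange(hsv,(0,0,185),(179,40,255)))
for i in range(1,n):
    if st[i,4]>300 and 250<ce[i][0]<420 and ce[i][1]>120:
        yy,xx=np.where(l==i)
        P=ray("wrist",np.c_[xx,yy],.078,p)[:,:2];print(ce[i].round(1),P.mean(0).round(4),np.ptp(P,axis=0).round(4))
print("cup",ray("wrist",[(349,250)],.077,p).round(3))
c=ray("wrist",[(164,69),(358,61)],.06,p);print(c.round(4),np.linalg.norm(c[1]-c[0]),np.degrees(np.arctan2(*(c[1]-c[0])[1::-1])))
g=(hsv[...,1]<70)&(hsv[...,2]<150)
yy,xx=np.mgrid[:400,:640]; g&=(abs(xx-281)<26)&(abs(yy-255)<32)
n,l,st,ce=cv2.connectedComponentsWithStats(g.astype(np.uint8));i=1+st[1:,4].argmax();y,x=np.where(l==i)
P=ray("wrist",np.c_[x,y],.033,p)[:,:2].astype(np.float32);print("cactus",st[i],P.mean(0),cv2.minAreaRect(P))
E
python3 m.py .524 -.234 .12 -33.5
```

```text
[270.2 124.2] [ 0.5016 -0.1485] [1.0478 0.8789]
[320.4 177.9] [ 0.5242 -0.2351] [0.0516 0.0519]
[271.7 310.5] [ 0.3879 -0.3373] [0.1271 0.1449]
[387.3 320.4] [ 0.4952 -0.4275] [0.0791 0.0665]
cup [[ 0.506 -0.317  0.077]]
[[ 0.4494 -0.0428  0.06  ]
 [ 0.6195 -0.1589  0.06  ]] 0.20587433827119286 -34.30270150007338
cactus [ 261  226   45   58 1659] [ 0.42541492 -0.296669  ] ((0.42664387822151184, -0.29997244477272034), (0.08007132261991501, 0.0550958551466465), 50.605224609375)
t 1.35 pos [ 0.5212 -0.2393  0.2096] yaw_y -33.8 gap 0.0859 q7 -0.29 F [-0.1  0.1 -0.3]
turn [-0.001  0.001 -0.005] shift [ 0.006  -0.0006  0.0896]
```

```bash
python3 -m handwheel '[[[0,0,-0.003,0.004,0,0.05,0.0854],[0,0,-0.003,0.004,0,0.09,0.0854],[0,0,-0.003,0.004,0,0.09,0.0854],[0,0,-0.003,0.004,0,0.09,0.0854]]]'; python3 m.py .524 -.235 .033 -34
```

```text
t: 1.75
position: [0.5238, -0.2347, 0.1198]
tcp_rot: [-2.766, -1.487, 0.002]
wrist_force: [1.3, 0.2, 1.6]
finger_gap: 0.0858
grip_force: 0.0
t 1.75 pos [ 0.5238 -0.2347  0.1198] yaw_y -33.5 gap 0.0858 q7 -0.32 F [1.3 0.2 1.6]
turn [-0.002  0.001  0.009] shift [-0.      0.0005  0.0868]
```

```bash
python3 -m handwheel '[[[0,0,0,0,0,0.03,0.0854],[0,0,0,0,0,0.06,0.0854],[0,0,0,0,0,0.087,0.0854],[0,0,0,0,0,0.087,0.07],[0,0,0,0,0,0.087,0.05],[0,0,0,0,0,0.087,0.045],[0,0,0,0,0,0.087,0.045],[0,0,0,0,0,0.087,0.045]]]' 40;  python3 m.py .524 -.235 .033 -34
```

```text
t: 2.55
position: [0.5278, -0.2346, 0.0361]
tcp_rot: [2.761, 1.488, 0.006]
wrist_force: [-0.0, -0.7, 6.8]
finger_gap: 0.0525
grip_force: 42.8
t 2.55 pos [ 0.5278 -0.2346  0.0361] yaw_y -33.4 gap 0.0525 q7 -0.36 F [-0.  -0.7  6.8]
turn [ 0.006 -0.001  0.011] shift [-0.0024 -0.003   0.0031]
```

```bash
python3 -m handwheel '[[[0,0,0,0,0,-0.02,0.045],[0,0,0,0,0,-0.05,0.045],[0,0,0,0,0,-0.09,0.045],[0,0,0,0,0,-0.12,0.045],[0,0,0,0,0,-0.15,0.045],[0,0,0,0,0,-0.15,0.045]]]' 40;  python3 m.py .586 -.083 .18 -34
```

```text
t: 3.15
position: [0.529, -0.2347, 0.1891]
tcp_rot: [2.757, 1.486, 0.011]
wrist_force: [2.3, -0.7, -1.2]
finger_gap: 0.0526
grip_force: 42.7
t 3.15 pos [ 0.529  -0.2347  0.1891] yaw_y -33.3 gap 0.0526 q7 -0.3 F [ 2.3 -0.7 -1.2]
turn [ 0.012 -0.002  0.011] shift [ 0.1581 -0.0359  0.009 ]
```

```bash
python3 -m handwheel '[[[0,0,0.01,0.04,-0.01,0,0.045],[0,0,0.01,0.08,-0.02,0,0.045],[0,0,0.01,0.12,-0.03,0,0.045],[0,0,0.01,0.15,-0.035,0,0.045],[0,0,0.01,0.158,-0.036,0,0.045],[0,0,0.01,0.158,-0.036,0,0.045],[0,0,0.01,0.158,-0.036,0,0.045]]]' 40
python3 - <<'E'
from h import *
p=r.camera_params("wrist"); im=r.snapshot("wrist");cv2.imwrite("pics/w2.png",im[:,:,::-1]); np.save("w2p.npy",p,allow_pickle=True)
E
python3 m.py .586 -.083 .18 -34
```

```text
t: 3.85
position: [0.5808, -0.0835, 0.1821]
tcp_rot: [2.774, 1.474, -0.004]
wrist_force: [-0.0, -1.1, -1.9]
finger_gap: 0.0527
grip_force: 42.7
t 3.9 pos [ 0.5807 -0.0843  0.1822] yaw_y -34.1 gap 0.0525 q7 -0.62 F [ 0.1 -0.5 -1.2]
turn [-0.001  0.002 -0.002] shift [0.0041 0.0036 0.0022]
```

View pics/w2.png

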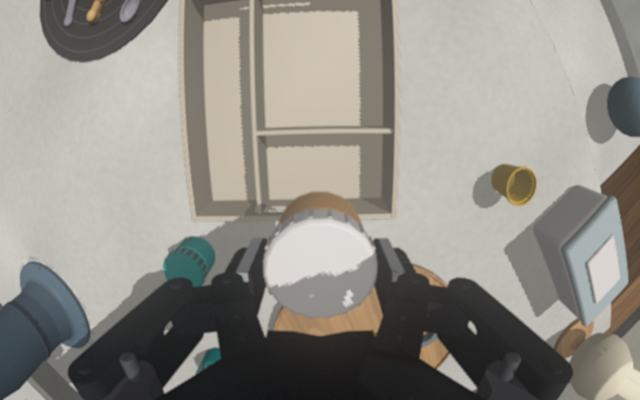

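Run:
```python
from h import *
p=np.load("w2p.npy",allow_pickle=True).item()
px=[(193,219,.06),(396,217,.06),(256,131,.054),(392,130,.054),(264,211,.054)]
B=np.array([(121,-104),(121,104),(36,-32),(36,100),(117,-32)])/1000
W=np.array([ray("wrist",[q[:2]],q[2],p)[0,:2] for q in px])
bm,wm=B.mean(0),W.mean(0);u,s,v=np.linalg.svd((B-bm).T@(W-wm));R=(u@v).T
c=wm-R@bm;print("C",c.round(4),"yaw",np.degrees(np.arctan2(R[1,0],R[0,0])).round(2));print(((W-c)@R-B).round(4).tolist())
for q in [(.0775,.035)]: print(c+R@q)
```

```text
C [0.6043 0.0036] yaw -123.03
[[0.0006, -0.0008], [0.0011, -0.0004], [-0.0006, 0.0003], [0.0005, -0.0025], [-0.0016, 0.0034]]
[ 0.59137782 -0.08043617]
```

```bash
python3 m.py .59 -.082 .06 -33.3
```

```text
t 3.9 pos [ 0.5807 -0.0843  0.1822] yaw_y -34.1 gap 0.0525 q7 -0.62 F [ 0.1 -0.5 -1.2]
turn [-0.001  0.002 -0.014] shift [0.0074 0.0065 0.1222]
```

```bash
python3 -m handwheel '[[[0,0,-0.013,0.007,0.006,0.0,0.045],[0,0,-0.013,0.007,0.006,0.03,0.045],[0,0,-0.013,0.007,0.006,0.06,0.045],[0,0,-0.013,0.007,0.006,0.09,0.045],[0,0,-0.013,0.007,0.006,0.12,0.045],[0,0,-0.013,0.007,0.006,0.122,0.045],[0,0,-0.013,0.007,0.006,0.122,0.045]]]' 40
python3 m.py .59 -.082 .022 -33.3
```

```text
t: 4.6
position: [0.5903, -0.0801, 0.0605]
tcp_rot: [-2.763, -1.493, 0.002]
wrist_force: [-0.0, -0.2, -0.4]
finger_gap: 0.0525
grip_force: 42.6
t 4.6 pos [ 0.5903 -0.0801  0.0605] yaw_y -33.2 gap 0.0525 q7 -0.66 F [-0.  -0.2 -0.4]
turn [-0.001  0.001  0.001] shift [-0.0018  0.0009  0.0385]
```

```bash
python3 -m handwheel '[[[0,0,0,-0.002,0,0.015,0.045],[0,0,0,-0.002,0,0.028,0.045],[0,0,0,-0.002,0,0.034,0.045],[0,0,0,-0.002,0,0.037,0.045],[0,0,0,-0.002,0,0.039,0.045],[0,0,0,-0.002,0,0.039,0.045]]]' 40
python3 m.py .59 -.082 .022 -33.3
```

```text
t: 5.2
position: [0.5897, -0.0806, 0.022]
tcp_rot: [2.763, 1.495, 0.0]
wrist_force: [0.4, -0.1, -1.9]
finger_gap: 0.0525
grip_force: 42.6
t 5.2 pos [ 0.5897 -0.0806  0.022 ] yaw_y -33.2 gap 0.0525 q7 -0.68 F [ 0.4 -0.1 -1.9]
turn [ 0.    -0.     0.002] shift [-0.001  0.001 -0.   ]
```

```bash
python3 -m handwheel '[[[0,0,0,0,0,0.002,0.045],[0,0,0,0,0,0.004,0.045],[0,0,0,0,0,0.005,0.045],[0,0,0,0,0,0.005,0.045],[0,0,0,0,0,0.005,0.045]]]' 40
python3 m.py .59 -.082 .022 -33.3
```

```text
t: 5.7
position: [0.5901, -0.0807, 0.0182]
tcp_rot: [2.763, 1.495, 0.001]
wrist_force: [-2.4, 0.7, 5.4]
finger_gap: 0.0528
grip_force: 43.2
t 5.7 pos [ 0.5901 -0.0807  0.0182] yaw_y -33.2 gap 0.0528 q7 -0.68 F [-2.4  0.7  5.4]
turn [ 0.001 -0.     0.002] shift [-0.0011  0.0006 -0.0038]
```

Contact shows at TCP z 0.018, as predicted, so I'm releasing and retreating.

```bash
python3 -m handwheel '[[[0,0,0,0,0,0,0.056],[0,0,0,0,0,0,0.062],[0,0,0,0,0,0,0.07],[0,0,0,0,0,0,0.07],[0,0,0,0,0,-0.03,0.07],[0,0,0,0,0,-0.08,0.07],[0,0,0,0,0,-0.13,0.07],[0,0,0,0,0,-0.16,0.07]]]' 40
python3 m.py .5 -.2 .18 -33.3
```

```text
t: 6.5
position: [0.5918, -0.0807, 0.1814]
tcp_rot: [2.76, 1.493, 0.008]
wrist_force: [0.1, -0.1, 0.3]
finger_gap: 0.0702
grip_force: 0.0
t 6.5 pos [ 0.5918 -0.0807  0.1814] yaw_y -33.2 gap 0.0702 q7 -0.61 F [ 0.1 -0.1  0.3]
turn [ 0.005 -0.003  0.002] shift [-0.1501 -0.0116  0.0009]
```

```bash
python3 m.py .424 -.3 .14 -16
```

```text
t 6.5 pos [ 0.5918 -0.0807  0.1814] yaw_y -33.2 gap 0.0702 q7 -0.61 F [ 0.1 -0.1  0.3]
turn [ 0.006 -0.002 -0.3  ] shift [-0.2755 -0.0207  0.0405]
```

```bash
python3 -m handwheel '[[[0,0,-0.1,-0.05,-0.004,0,0.07],[0,0,-0.2,-0.1,-0.008,0,0.06],[0,0,-0.3,-0.15,-0.012,0,0.06],[0.005,0,-0.3,-0.2,-0.016,0.02,0.06],[0.005,0,-0.3,-0.25,-0.02,0.04,0.06],[0.005,0,-0.3,-0.275,-0.021,0.04,0.06],[0.005,0,-0.3,-0.275,-0.021,0.04,0.06],[0.005,0,-0.3,-0.275,-0.021,0.04,0.06]]]' 40
python3 - <<'E'
from h import *
p=r.camera_params("wrist"); im=r.snapshot("wrist");cv2.imwrite("pics/w3.png",im[:,:,::-1]); np.save("w3p.npy",p,allow_pickle=True)
E
python3 m.py .424 -.3 .14 -16
```

```text
t: 7.3
position: [0.4209, -0.3001, 0.1368]
tcp_rot: [-2.508, -1.885, 0.003]
wrist_force: [0.8, 0.8, -0.0]
finger_gap: 0.06
grip_force: 0.0
t 7.35 pos [ 0.4223 -0.2989  0.1372] yaw_y -16.0 gap 0.0604 q7 0.2 F [0.8 0.6 0.1]
turn [-0.004 -0.001  0.001] shift [-0.0006  0.002  -0.0028]
```

View pics/w3.png

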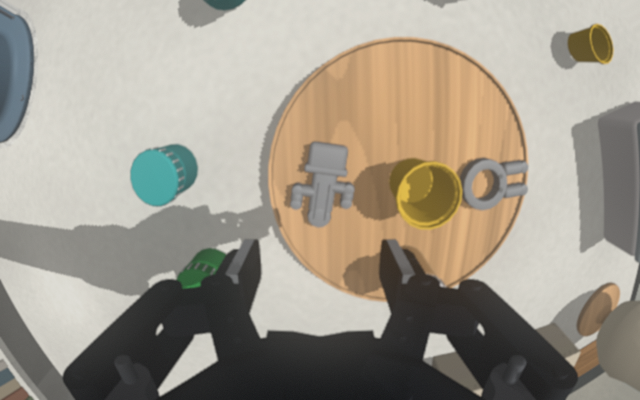

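Cactus seen close: the pot's end edge is at about (328,143), the trunk tip at (319,226), and the arms span columns 292–353.

```bash
python3 - <<'E'
from h import *
p=np.load("w3p.npy",allow_pickle=True).item()
W=ray("wrist",[(328,143),(319.5,226)],.034,p)[:,:2];d=W[1]-W[0];L=np.linalg.norm(d);d/=L
print(W.round(4),L,"ang",np.degrees(np.arctan2(d[1],d[0])),"grasp",(W[0]+d*.013).round(4), "origin",(W[0]+d*.04).round(4))
print("potsides",ray("wrist",[(307,158),(348,160)],.034,p).round(4))
E
python3 m.py .43 -.273 .08 -17
```

```text
[[ 0.4383 -0.2632]
 [ 0.4101 -0.3344]] 0.07657956876513672 ang -111.63944388101405 grasp [ 0.4335 -0.2753] origin [ 0.4236 -0.3004]
potsides [[ 0.4172 -0.2707  0.034 ]
 [ 0.451  -0.2822  0.034 ]]
t 7.35 pos [ 0.4223 -0.2989  0.1372] yaw_y -16.0 gap 0.0604 q7 0.2 F [0.8 0.6 0.1]
turn [-0.004 -0.001  0.018] shift [0.0269 0.0005 0.0572]
```

```bash
python3 m.py .4335 -.2755 .023 -20.5
```

```text
t 7.35 pos [ 0.4223 -0.2989  0.1372] yaw_y -16.0 gap 0.0604 q7 0.2 F [0.8 0.6 0.1]
turn [-0.004 -0.001  0.079] shift [0.0254 0.0048 0.1142]
```

```bash
python3 -m handwheel '[[[0,0,0.079,0.025,0.004,0.02,0.056],[0,0,0.079,0.025,0.004,0.05,0.056],[0,0,0.079,0.025,0.004,0.08,0.056],[0,0,0.079,0.025,0.004,0.095,0.056],[0,0,0.079,0.025,0.004,0.095,0.056],[0,0,0.079,0.025,0.004,0.095,0.056]]]' 40
python3 m.py .4335 -.2755 .023 -20.5
```

```text
t: 7.95
position: [0.4334, -0.275, 0.0425]
tcp_rot: [-2.576, -1.792, 0.002]
wrist_force: [0.3, -0.8, 0.5]
finger_gap: 0.0561
grip_force: 0.0
t 7.95 pos [ 0.4334 -0.275   0.0425] yaw_y -20.3 gap 0.0561 q7 0.02 F [ 0.3 -0.8  0.5]
turn [-0.004 -0.001  0.003] shift [-0.0005  0.0003  0.0195]
```

```bash
python3 -m handwheel '[[[0,0,0,0,0,0.01,0.056],[0,0,0,0,0,0.019,0.056],[0,0,0,0,0,0.019,0.045],[0,0,0,0,0,0.019,0.03],[0,0,0,0,0,0.019,0.025],[0,0,0,0,0,0.019,0.025],[0,0,0,0,0,0.019,0.025]]]' 30
python3 m.py .4335 -.2755 .023 -20.5
```

```text
t: 8.65
position: [0.432, -0.2765, 0.0233]
tcp_rot: [-2.579, -1.788, 0.004]
wrist_force: [-0.1, -0.2, 0.1]
finger_gap: 0.0249
grip_force: 0.0
t 8.65 pos [ 0.432  -0.2765  0.0233] yaw_y -20.5 gap 0.0249 q7 0.01 F [-0.1 -0.2  0.1]
turn [-0.004 -0.    -0.   ] shift [0.0015 0.0011 0.0003]
```

The fingers closed to 25 mm with no contact, so I'm looking.

Run:
```python
from h import *
p=r.camera_params("wrist"); im=r.snapshot("wrist"); np.save("w4p.npy",p,allow_pickle=True)
cv2.imwrite("pics/w4f.png",im[:,:,::-1]);cv2.imwrite("pics/w4.png",cv2.resize(im[180:360,200:440,::-1],(800,600),interpolation=cv2.INTER_CUBIC))
```

```text
(no output)
```

View pics/w4.png

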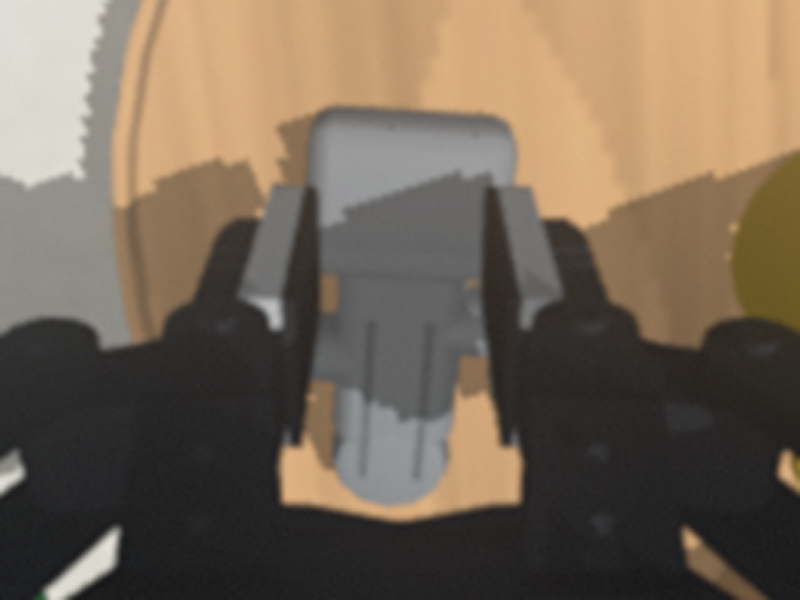

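The fingertips are above the pot: they cover its edges. The open pads sit higher than I assumed, so I'll open and go lower while watching the force.

```bash
python3 -m handwheel '[[[0,0,0,0,0,-0.005,0.045],[0,0,0,0,0,-0.005,0.05],[0,0,0,0,0,0.0,0.05],[0,0,0,0,0,0.004,0.05],[0,0,0,0,0,0.008,0.05],[0,0,0,0,0,0.008,0.05]]]' 30
python3 m.py .4335 -.2755 .01 -20.5
```

```text
t: 9.3
position: [0.4308, -0.2758, 0.014]
tcp_rot: [-2.576, -1.787, 0.005]
wrist_force: [0.2, 0.4, 0.1]
finger_gap: 0.0498
grip_force: 0.0
t 9.3 pos [ 0.4308 -0.2758  0.014 ] yaw_y -20.5 gap 0.0498 q7 0.01 F [0.2 0.4 0.1]
turn [-0.007 -0.001 -0.   ] shift [0.0012 0.0024 0.0039]
```

```bash
python3 -m handwheel '[[[0,0,0,0.001,0.002,0,0.042],[0,0,0,0.001,0.002,0,0.036],[0,0,0,0.001,0.002,0,0.03],[0,0,0,0.001,0.002,0,0.025],[0,0,0,0.001,0.002,0,0.025]]]' 30
python3 m.py .4335 -.2755 .023 -20.5
```

```text
t: 9.8
position: [0.4344, -0.2762, 0.0153]
tcp_rot: [-2.579, -1.789, 0.003]
wrist_force: [0.4, -0.5, 1.2]
finger_gap: 0.0254
grip_force: 0.3
t 9.8 pos [ 0.4344 -0.2762  0.0153] yaw_y -20.5 gap 0.0254 q7 0.0 F [ 0.4 -0.5  1.2]
turn [-0.004 -0.    -0.   ] shift [ 0.0004 -0.0011 -0.0077]
```

Run:
```python
from h import *
p=np.load("w4p.npy",allow_pickle=True).item()
def pw(X):
    c=p["R"]@np.array(X)+p["t"];th=np.arctan2(np.hypot(c[0],c[1]),c[2]);k=th*p["K"][0,0]/np.hypot(c[0],c[1]);u=c[:2]*k+p["K"][:2,2];return ((u-[200,180])*800/240).round()
T=np.array([.432,-.2765,.0233])
for dz in (0,.013,.019,.04,.06): print(dz,pw(T+[0,0,dz]))
a=np.radians(-20.5);y=np.array([np.cos(a),np.sin(a),0]);x=np.array([-y[1],y[0],0])
for dz in (0,.01,.02): print(dz,[pw(T+[0,0,dz]+s*.0125*y+f*.011*x) for s in(-1,1) for f in(1,-1)])
im=r.snapshot("wrist");cv2.imwrite("pics/w5.png",cv2.resize(im[180:360,200:440,::-1],(800,600),interpolation=cv2.INTER_CUBIC))
```

```text
0 [400. 179.]
0.013 [399. 211.]
0.019 [399. 228.]
0.04 [399. 294.]
0.06 [398. 376.]
0 [array([325., 119.]), array([329., 237.]), array([474., 119.]), array([471., 237.])]
0.01 [array([321., 140.]), array([325., 263.]), array([478., 140.]), array([475., 263.])]
0.02 [array([316., 164.]), array([320., 292.]), array([483., 164.]), array([478., 292.])]
```

View pics/w5.png

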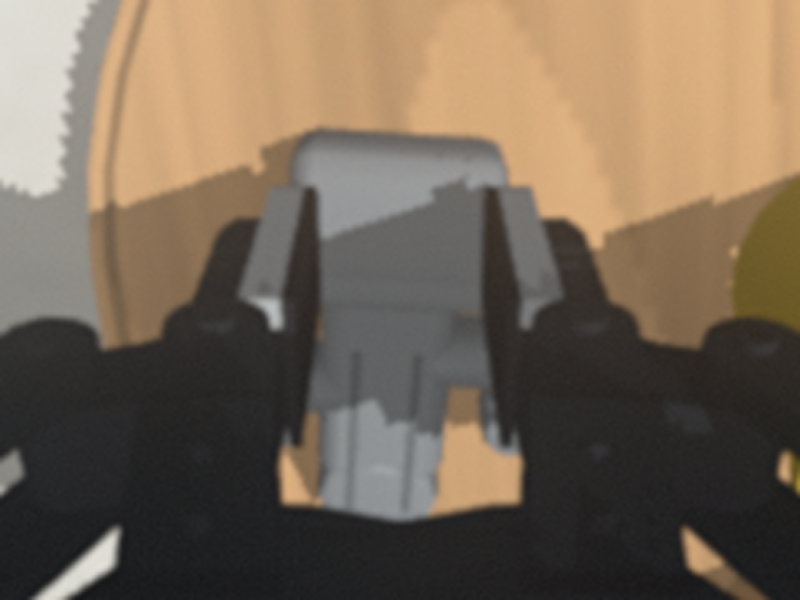

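Projecting the TCP shows the visible tips are still about 20 mm above the nominal TCP. They just brush the pot's top, so I'll open a little and go lower in guarded steps.

```bash
python3 -m handwheel '[[[0,0,0,0,-0.002,-0.004,0.045],[0,0,0,0,-0.002,-0.004,0.045],[0,0,0,0,-0.002,0.002,0.045],[0,0,0,0,-0.002,0.005,0.045],[0,0,0,0,-0.002,0.008,0.045],[0,0,0,0,-0.002,0.008,0.045]]]' 30
python3 m.py .4335 -.2755 .005 -20.5
```

```text
t: 10.45
position: [0.4313, -0.2749, 0.0062]
tcp_rot: [-2.577, -1.787, 0.005]
wrist_force: [-0.9, 0.3, 0.2]
finger_gap: 0.0451
grip_force: 0.0
t 10.45 pos [ 0.4313 -0.2749  0.0062] yaw_y -20.5 gap 0.0451 q7 0.0 F [-0.9  0.3  0.2]
turn [-0.007 -0.001 -0.   ] shift [0.0002 0.0022 0.0011]
```

```bash
python3 -m handwheel '[[[0,0,0,0,0.002,0,0.038],[0,0,0,0,0.002,0,0.032],[0,0,0,0,0.002,0,0.026],[0,0,0,0,0.002,0,0.026],[0,0,0,0,0.002,0,0.026]]]' 30
python3 m.py .4335 -.2755 .023 -20.5
```

```text
t: 10.95
position: [0.4339, -0.276, 0.007]
tcp_rot: [-2.578, -1.788, 0.004]
wrist_force: [0.2, 0.1, -0.2]
finger_gap: 0.0356
grip_force: 29.9
t 10.95 pos [ 0.4339 -0.276   0.007 ] yaw_y -20.5 gap 0.0356 q7 -0.0 F [ 0.2  0.1 -0.2]
turn [-0.005 -0.    -0.   ] shift [ 0.0004 -0.0007 -0.016 ]
```

Gripped at 35.6 mm with 30 N. I'm lifting the cactus.

```bash
python3 -m handwheel '[[[0,0,0,0,0,-0.02,0.026],[0,0,0,0,0,-0.05,0.026],[0,0,0,0,0,-0.08,0.026],[0,0,0,0,0,-0.11,0.026],[0,0,0,0,0,-0.13,0.026],[0,0,0,0,0,-0.13,0.026]]]' 30
python3 m.py .655 .054 .13 56.7 1
```

```text
t: 11.55
position: [0.4371, -0.2778, 0.1405]
tcp_rot: [2.579, 1.789, 0.001]
wrist_force: [0.3, -0.5, -1.1]
finger_gap: 0.0354
grip_force: 30.1
t 11.55 pos [ 0.4371 -0.2778  0.1405] yaw_y -20.5 gap 0.0354 q7 0.06 F [ 0.3 -0.5 -1.1]
turn [ 1.000e-03  3.000e-03 -1.348e+00] shift [0.3871 0.0877 0.0102]
```

```bash
python3 -m handwheel '[[[0,0,-0.14,0.045,0.01,0,0.026],[0,0,-0.28,0.09,0.02,0,0.026],[0,0,-0.42,0.135,0.03,0,0.026],[0,0,-0.56,0.18,0.04,0,0.026],[0,0,-0.7,0.225,0.05,0,0.026],[0,0,-0.84,0.27,0.06,0,0.026],[0,0,-0.98,0.315,0.07,0,0.026],[0,0,-1.12,0.36,0.08,0,0.026]]]' 30
python3 m.py .655 .054 .13 56.7 1
```

```text
t: 12.35
position: [0.6352, 0.0342, 0.1347]
tcp_rot: [-1.225, -2.885, 0.001]
wrist_force: [0.7, 0.1, -0.5]
finger_gap: 0.0356
grip_force: 30.1
t 12.35 pos [0.6352 0.0342 0.1347] yaw_y 44.0 gap 0.0356 q7 0.43 F [ 0.7  0.1 -0.5]
turn [-0.003 -0.007 -0.222] shift [0.0005 0.028  0.0046]
```

```bash
python3 -m handwheel '[[[0,0,-0.12,0,0.014,0,0.026],[0,0,-0.222,0,0.028,0,0.026],[0,0,-0.222,0,0.028,0,0.026],[0,0,-0.222,0,0.028,0,0.026]]]' 30
python3 - <<'E'
from h import *
a=r.snapshot("wrist")
t=r.snapshot("scene");cv2.imwrite("pics/w6.png",cv2.resize(np.hstack([a[:, 120:520],t[100:340,180:420][:, :].repeat(1,0)[:240].copy() if 0 else cv2.resize(t[120:320,200:400],(400,400))]),(800,400))[:,:,::-1])
E
python3 m.py .655 .054 .06 56.7
```

```text
t: 12.75
position: [0.6546, 0.0518, 0.1349]
tcp_rot: [-0.909, -2.999, 0.001]
wrist_force: [-0.9, -0.9, -0.4]
finger_gap: 0.0357
grip_force: 30.1
t 12.85 pos [0.6547 0.0505 0.1356] yaw_y 56.2 gap 0.036 q7 0.6 F [-0.9 -1.1 -0.1]
turn [-0.003 -0.006 -0.008] shift [0.0012 0.0033 0.0756]
```

View pics/w6.png

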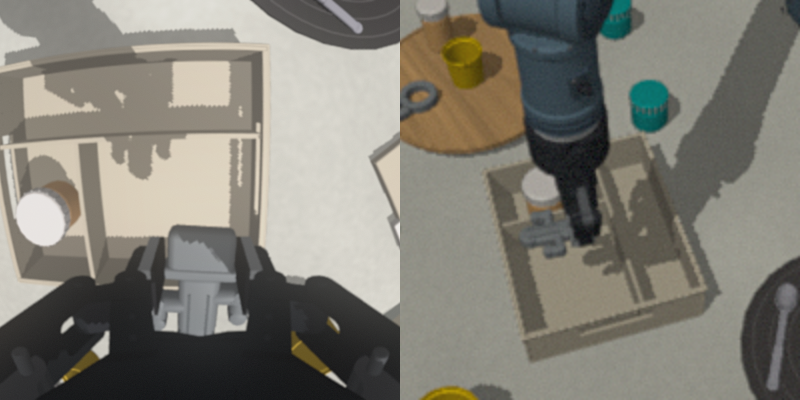

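The jar stands upright in the small bay. The cactus is held flat over the large bay, with its pot towards the long divider. Lowering it now.

```bash
python3 -m handwheel '[[[0,0,-0.008,0.001,0.003,0.03,0.026],[0,0,-0.008,0.001,0.003,0.06,0.026],[0,0,-0.008,0.001,0.003,0.09,0.026],[0,0,-0.008,0.001,0.003,0.11,0.026],[0,0,-0.008,0.001,0.003,0.12,0.026],[0,0,-0.008,0.001,0.003,0.125,0.026],[0,0,-0.008,0.001,0.003,0.125,0.026]]]' 30
python3 m.py .655 .054 -.009 56.7
```

```text
t: 13.55
position: [0.6561, 0.0549, 0.0118]
tcp_rot: [-0.897, -3.006, -0.001]
wrist_force: [1.1, -0.2, 0.3]
finger_gap: 0.0356
grip_force: 30.1
t 13.55 pos [0.6561 0.0549 0.0118] yaw_y 56.8 gap 0.0356 q7 0.54 F [ 1.1 -0.2  0.3]
turn [-0.001 -0.005  0.001] shift [ 0.0003 -0.0013  0.0208]
```

```bash
python3 -m handwheel '[[[0,0,0,0,0,0.005,0.026],[0,0,0,0,0,0.009,0.026],[0,0,0,0,0,0.013,0.026],[0,0,0,0,0,0.016,0.026],[0,0,0,0,0,0.016,0.026]]]' 30
python3 m.py .655 .054 -.009 56.7
```

```text
t: 14.05
position: [0.6555, 0.0554, -0.0049]
tcp_rot: [-0.895, -3.005, -0.0]
wrist_force: [0.6, 0.4, -0.5]
finger_gap: 0.0356
grip_force: 30.1
t 14.05 pos [ 0.6555  0.0554 -0.0049] yaw_y 56.8 gap 0.0356 q7 0.53 F [ 0.6  0.4 -0.5]
turn [-0.001 -0.006  0.002] shift [-0.0004 -0.0015  0.0041]
```

```bash
python3 -m handwheel '[[[0,0,0,0,0,0.002,0.026],[0,0,0,0,0,0.004,0.026],[0,0,0,0,0,0.004,0.026],[0,0,0,0,0,0.004,0.04],[0,0,0,0,0,0.004,0.046],[0,0,0,0,0,0.004,0.046],[0,0,0,0,0,-0.03,0.046],[0,0,0,0,0,-0.07,0.046]]]' 30
python3 -m handwheel '[[[0,0,0,0,0,-0.05,0.046],[0,0,0,0,0,-0.06,0.046]]]' 30
python3 m.py .5 .3 .13 56.7
```

```text
t: 14.85
position: [0.654, 0.0546, 0.0639]
tcp_rot: [-0.894, -3.001, 0.002]
wrist_force: [0.5, 0.3, 0.3]
finger_gap: 0.046
grip_force: 0.0
t: 15.05
position: [0.6617, 0.0568, 0.1331]
tcp_rot: [0.894, 3.004, 0.01]
wrist_force: [1.0, -0.3, 0.3]
finger_gap: 0.046
grip_force: 0.0
t 15.05 pos [0.6617 0.0568 0.1331] yaw_y 56.8 gap 0.046 q7 0.6 F [ 1.  -0.3  0.3]
turn [0.008 0.005 0.002] shift [0.2684 0.1152 0.0027]
```

```bash
python3 m.py .46 .42 .12 120
```

```text
t 15.05 pos [0.6617 0.0568 0.1331] yaw_y 56.8 gap 0.046 q7 0.6 F [ 1.  -0.3  0.3]
turn [ 0.004  0.009 -1.102] shift [0.3676 0.1937 0.0128]
```

```bash
python3 -m handwheel '[[[0,0,-0.14,0.044,0.023,0,0.046],[0,0,-0.28,0.088,0.046,0,0.046],[0,0,-0.42,0.132,0.07,0,0.046],[0,0,-0.56,0.176,0.093,0,0.046],[0,0,-0.7,0.22,0.116,0,0.046],[0,0,-0.84,0.264,0.139,0,0.046],[0,0,-0.98,0.308,0.162,0,0.036],[0,0,-1.1,0.352,0.186,0.01,0.036]]]'
python3 m.py .46 .42 .12 120
```

```text
t: 15.85
position: [0.4639, 0.405, 0.1186]
tcp_rot: [0.817, -3.033, -0.007]
wrist_force: [1.1, 0.1, 0.7]
finger_gap: 0.036
grip_force: 0.0
t 15.85 pos [0.4639 0.405  0.1186] yaw_y 120.1 gap 0.036 q7 0.93 F [1.1 0.1 0.7]
turn [0.005 0.    0.003] shift [-0.0042  0.015  -0.0014]
```

```bash
python3 -m handwheel '[[[0,0,0,-0.01,0.01,0,0.036],[0,0,0,-0.01,0.01,0,0.036],[0,0,0,-0.01,0.01,0,0.036]]]'
python3 - <<'E'
from h import *
p=r.camera_params("wrist"); im=r.snapshot("wrist");cv2.imwrite("pics/w7.png",im[:,:,::-1]); np.save("w7p.npy",p,allow_pickle=True)
E
python3 m.py .448 .412 .12 120
```

```text
t: 16.15
position: [0.4687, 0.415, 0.1169]
tcp_rot: [0.806, -3.032, -0.003]
wrist_force: [0.7, -0.3, 0.2]
finger_gap: 0.0362
grip_force: 0.0
t 16.2 pos [0.4694 0.4141 0.1169] yaw_y 119.7 gap 0.036 q7 0.92 F [ 0.6 -0.4 -0.2]
turn [ 0.002 -0.004 -0.006] shift [ 0.0196  0.0088 -0.003 ]
```

View pics/w7.png

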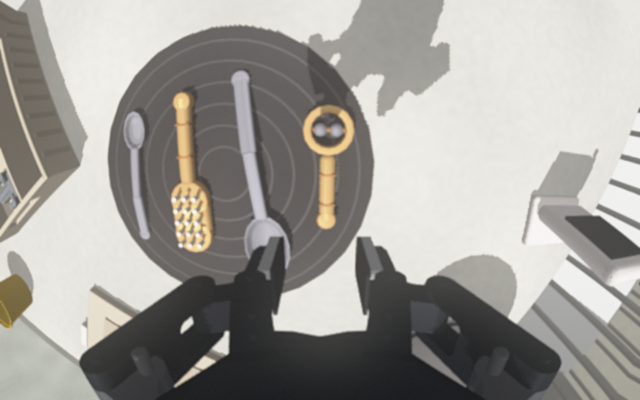

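The rattle is seen clearly, with its ring centre at (329,130) and its handle end at (325,228). The baby spoon runs from bowl tip (133,112) to handle end (146,238). The tablespoon's bowl at (267,240) is well to the left.

Run:
```python
from h import *
p=np.load("w7p.npy",allow_pickle=True).item()
a=ray("wrist",[(329,105),(329,130),(325,229)],.013,p)[:,:2]; d=a[0]-a[2]; L=np.linalg.norm(d); d/=L
print("rattle",a.round(4).tolist(),L.round(4),"yaw",np.degrees(np.arctan2(d[1],d[0])).round(1),"x=-3:",(a[2]+d*.056).round(4))
b=ray("wrist",[(133,111),(147,238)],.010,p)[:,:2]; d=b[0]-b[1];L=np.linalg.norm(d);d/=L
print("spoon",b.round(4).tolist(),L.round(4),"yaw",np.degrees(np.arctan2(d[1],d[0])).round(1),"mid",b.mean(0).round(4))
print("tablespoon bowl",ray("wrist",[(267,240)],.01,p).round(3))
```

```text
rattle [[0.3993, 0.3836], [0.418, 0.3944], [0.4983, 0.4368]] 0.1124 yaw -151.8 x=-3: [0.449  0.4103]
spoon [[0.4892, 0.2159], [0.6056, 0.2802]] 0.1329 yaw -151.1 mid [0.5474 0.248 ]
tablespoon bowl [[0.537 0.395 0.01 ]]
```

```bash
python3 m.py .449 .41 -.008 118.2
```

```text
t 16.2 pos [0.4694 0.4141 0.1169] yaw_y 119.7 gap 0.036 q7 0.92 F [ 0.6 -0.4 -0.2]
turn [ 0.002 -0.004  0.026] shift [0.0193 0.0063 0.125 ]
```

```bash
python3 -m handwheel '[[[0,0,0.026,0.019,0.006,0.03,0.036],[0,0,0.026,0.019,0.006,0.06,0.036],[0,0,0.026,0.019,0.006,0.09,0.036],[0,0,0.026,0.019,0.006,0.105,0.036],[0,0,0.026,0.019,0.006,0.105,0.036],[0,0,0.026,0.019,0.006,0.105,0.036]]]' 30
python3 m.py .449 .41 -.008 118.2
```

```text
t: 16.8
position: [0.4491, 0.4118, 0.0132]
tcp_rot: [0.766, -3.044, -0.005]
wrist_force: [-0.5, 0.0, 0.6]
finger_gap: 0.0362
grip_force: 0.0
t 16.8 pos [0.4491 0.4118 0.0132] yaw_y 118.3 gap 0.0362 q7 0.79 F [-0.5  0.   0.6]
turn [ 0.004 -0.002  0.001] shift [ 0.0009 -0.0017  0.0212]
```

```bash
python3 -m handwheel '[[[0,0,0,0.001,-0.002,0.01,0.036],[0,0,0,0.001,-0.002,0.017,0.036],[0,0,0,0.001,-0.002,0.02,0.036],[0,0,0,0.001,-0.002,0.02,0.025],[0,0,0,0.001,-0.002,0.02,0.015],[0,0,0,0.001,-0.002,0.02,0.007],[0,0,0,0.001,-0.002,0.02,0.007],[0,0,0,0.001,-0.002,0.02,0.007]]]' 30
python3 m.py .449 .41 -.008 118.2
```

```text
t: 17.6
position: [0.4479, 0.4103, -0.0072]
tcp_rot: [0.769, -3.042, -0.006]
wrist_force: [0.3, -0.4, 0.7]
finger_gap: 0.0128
grip_force: 29.9
t 17.6 pos [ 0.4479  0.4103 -0.0072] yaw_y 118.4 gap 0.0128 q7 0.78 F [ 0.3 -0.4  0.7]
turn [ 0.004 -0.002  0.003] shift [-0.0008 -0.0008  0.0008]
```

```bash
python3 -m handwheel '[[[0,0,0,0,0,-0.02,0.007],[0,0,0,0,0,-0.05,0.007],[0,0,0,0,0,-0.09,0.007],[0,0,0,0,0,-0.12,0.007],[0,0,0,0,0,-0.145,0.007],[0,0,0,0,0,-0.145,0.007]]]' 30
python3 m.py .632 -.017 .13 56.7
```

```text
t: 18.2
position: [0.4505, 0.4129, 0.1436]
tcp_rot: [-0.769, 3.041, 0.012]
wrist_force: [0.3, 0.9, -0.6]
finger_gap: 0.0125
grip_force: 29.8
t 18.2 pos [0.4505 0.4129 0.1436] yaw_y 118.4 gap 0.0125 q7 0.9 F [ 0.3  0.9 -0.6]
turn [0.009 0.003 1.077] shift [ 0.0448 -0.4646  0.0104]
```

```bash
python3 -m handwheel '[[[0,0,0.13,0.004,-0.045,0,0.007],[0,0,0.26,0.009,-0.09,0,0.007],[0,0,0.39,0.013,-0.135,0,0.007],[0,0,0.52,0.017,-0.18,0,0.007],[0,0,0.65,0.022,-0.225,0,0.007],[0,0,0.78,0.026,-0.27,0,0.007],[0,0,0.91,0.03,-0.315,0,0.007],[0,0,1.04,0.035,-0.36,0,0.007]]]' 30
python3 m.py .632 -.017 .13 56.7
```

```text
t: 19.0
position: [0.5886, 0.0745, 0.136]
tcp_rot: [-0.851, -3.018, -0.001]
wrist_force: [0.4, 0.2, -0.4]
finger_gap: 0.0128
grip_force: 29.8
t 19.0 pos [0.5886 0.0745 0.136 ] yaw_y 58.5 gap 0.0128 q7 0.59 F [ 0.4  0.2 -0.4]
turn [-0.001 -0.005  0.031] shift [-0.0848 -0.0553  0.0056]
```

```bash
python3 -m handwheel '[[[0,0,0.03,-0.03,-0.018,0,0.007],[0,0,0.03,-0.06,-0.036,0,0.007],[0,0,0.03,-0.085,-0.055,0,0.007],[0,0,0.03,-0.085,-0.055,0,0.007],[0,0,0.03,-0.085,-0.055,0,0.007],[0,0,0.03,-0.085,-0.055,0,0.007]]]' 30
python3 - <<'E'
from h import *
a=r.snapshot("wrist");t=r.snapshot("top")
cv2.imwrite("pics/w8.png",np.hstack([a[:,120:520],cv2.resize(t[75:225,250:400],(400,400))])[:,:,::-1])
E
python3 m.py .632 -.017 .01 56.7
```

```text
t: 19.6
position: [0.6321, -0.0127, 0.1356]
tcp_rot: [-0.885, -3.008, -0.003]
wrist_force: [-0.6, 0.0, -0.1]
finger_gap: 0.0125
grip_force: 29.8
t 19.7 pos [ 0.6322 -0.0123  0.1358] yaw_y 57.3 gap 0.0127 q7 0.72 F [-0.4  0.   0.1]
turn [-0.    -0.006  0.01 ] shift [-0.0031 -0.0041  0.1258]
```

View pics/w8.png

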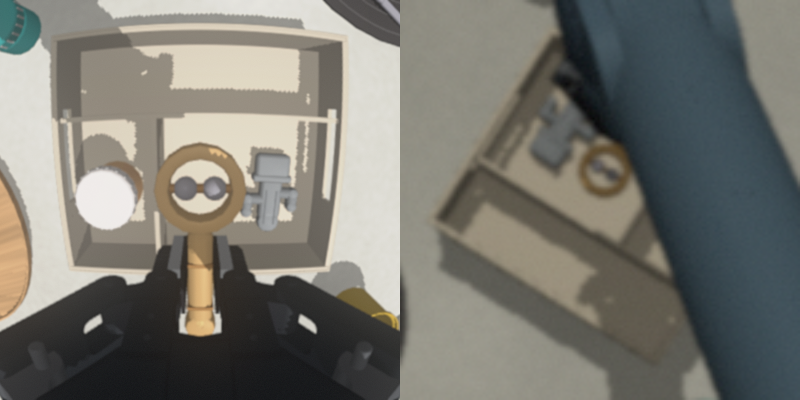

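Run:
```python
from h import *
a=np.radians(-123.3);R=np.array([[np.cos(a),-np.sin(a)],[np.sin(a),np.cos(a)]]);C=[.603,.002]
f=lambda u,z:((ray("wrist",u,z)[:,:2]-C)@R).round(4).tolist()
print("cactus potend, tip, armL, armR",f([(392,152),(387,230),(363,198),(416,203)],.017))
print("divider x=36 face",f([(281,118),(277,265)],.054),"jar",f([(226,198)],.06))
```

```text
cactus potend, tip, armL, armR [[-0.0697, -0.001], [-0.0702, 0.0769], [-0.044, 0.0439], [-0.0976, 0.0485]]
divider x=36 face [[0.0285, -0.0317], [0.0352, 0.0968]] jar [[0.0752, 0.0326]]
```

The cactus is on target at basket (-70, 38) mm and the jar is at (75, 33). I'm lowering the rattle beside the cactus.

```bash
python3 -m handwheel '[[[0,0,0.01,-0.003,-0.004,0.02,0.007],[0,0,0.01,-0.003,-0.004,0.05,0.007],[0,0,0.01,-0.003,-0.004,0.08,0.007],[0,0,0.01,-0.003,-0.004,0.105,0.007],[0,0,0.01,-0.003,-0.004,0.12,0.007],[0,0,0.01,-0.003,-0.004,0.126,0.007],[0,0,0.01,-0.003,-0.004,0.126,0.007]]]' 30
python3 m.py .632 -.017 -.006 56.7
```

```text
t: 20.4
position: [0.6324, -0.0187, 0.0095]
tcp_rot: [-0.902, -3.003, -0.001]
wrist_force: [-0.7, 0.1, -0.2]
finger_gap: 0.0126
grip_force: 29.8
t 20.4 pos [ 0.6324 -0.0187  0.0095] yaw_y 56.6 gap 0.0126 q7 0.64 F [-0.7  0.1 -0.2]
turn [-0.001 -0.006 -0.002] shift [0.0012 0.0012 0.0155]
```

```bash
python3 -m handwheel '[[[0,0,0,0,0,0.005,0.007],[0,0,0,0,0,0.01,0.007],[0,0,0,0,0,0.013,0.007],[0,0,0,0,0,0.013,0.007]]]' 30
python3 m.py .632 -.017 -.006 56.7
```

```text
t: 20.8
position: [0.6325, -0.0196, -0.0034]
tcp_rot: [-0.904, -3.003, -0.001]
wrist_force: [0.1, 0.6, -0.4]
finger_gap: 0.0125
grip_force: 29.8
t 20.8 pos [ 0.6325 -0.0196 -0.0034] yaw_y 56.5 gap 0.0125 q7 0.63 F [ 0.1  0.6 -0.4]
turn [-0.001 -0.005 -0.004] shift [0.0019 0.0019 0.0027]
```

```bash
python3 -m handwheel '[[[0,0,0,0,0,0.003,0.007],[0,0,0,0,0,0.003,0.007],[0,0,0,0,0,0.003,0.018],[0,0,0,0,0,0.003,0.026],[0,0,0,0,0,0.003,0.026],[0,0,0,0,0,-0.03,0.026],[0,0,0,0,0,-0.08,0.026],[0,0,0,0,0,-0.13,0.026]]]' 30
python3 m.py .547 .248 .12 118.9
```

```text
t: 21.6
position: [0.6323, -0.0197, 0.1274]
tcp_rot: [-0.903, -3.001, -0.001]
wrist_force: [1.4, 0.8, 0.5]
finger_gap: 0.026
grip_force: 0.0
t 21.6 pos [ 0.6323 -0.0197  0.1274] yaw_y 56.5 gap 0.026 q7 0.71 F [1.4 0.8 0.5]
turn [ 0.002 -0.007 -1.089] shift [0.2188 0.1762 0.0086]
```

```bash
python3 -m handwheel '[[[0,0,-0.14,0.026,0.022,0,0.026],[0,0,-0.28,0.052,0.044,0,0.026],[0,0,-0.42,0.08,0.066,0,0.026],[0,0,-0.56,0.11,0.088,0,0.026],[0,0,-0.7,0.14,0.11,0,0.026],[0,0,-0.84,0.17,0.132,0,0.026],[0,0,-0.98,0.195,0.154,0,0.026],[0,0,-1.08,0.205,0.176,0,0.026]]]'
python3 m.py .5535 .2515 .12 118
```

```text
t: 22.4
position: [0.5569, 0.2435, 0.1282]
tcp_rot: [0.783, -3.038, -0.006]
wrist_force: [0.6, -0.2, -0.5]
finger_gap: 0.0259
grip_force: 0.0
t 22.4 pos [0.5569 0.2435 0.1282] yaw_y 118.9 gap 0.0259 q7 1.24 F [ 0.6 -0.2 -0.5]
turn [ 0.005 -0.003  0.016] shift [-0.0009  0.0086  0.0082]
```

```bash
python3 -m handwheel '[[[0,0,0.016,-0.001,0.005,0.03,0.026],[0,0,0.016,-0.001,0.005,0.06,0.026],[0,0,0.016,-0.001,0.005,0.09,0.026],[0,0,0.016,-0.001,0.005,0.1,0.026],[0,0,0.016,-0.001,0.005,0.1,0.026],[0,0,0.016,-0.001,0.005,0.1,0.026]]]' 20
python3 m.py .5535 .2515 -.008 118
```

```text
t: 23.0
position: [0.5584, 0.2459, 0.0289]
tcp_rot: [0.745, -3.05, -0.006]
wrist_force: [0.7, -0.2, 1.0]
finger_gap: 0.0256
grip_force: 0.0
t 23.0 pos [0.5584 0.2459 0.0289] yaw_y 117.4 gap 0.0256 q7 1.14 F [ 0.7 -0.2  1. ]
turn [ 0.004 -0.001 -0.01 ] shift [0.0017 0.0071 0.037 ]
```

```bash
python3 -m handwheel '[[[0,0,-0.008,0.0015,0.007,0,0.026],[0,0,-0.008,0.0015,0.007,0,0.026],[0,0,-0.008,0.0015,0.007,0.01,0.026],[0,0,-0.008,0.0015,0.007,0.01,0.026]]]' 20
python3 - <<'E'
from h import *
im=r.snapshot("wrist");cv2.imwrite("pics/w9.png",cv2.resize(im[150:360,180:460],(800,600),interpolation=cv2.INTER_CUBIC)[:,:,::-1])
E
python3 m.py .5535 .2515 -.008 118
```

```text
t: 23.4
position: [0.5523, 0.2501, 0.0168]
tcp_rot: [0.757, -3.044, -0.004]
wrist_force: [0.1, 0.2, -0.0]
finger_gap: 0.0259
grip_force: 0.0
t 23.45 pos [0.5524 0.2501 0.0169] yaw_y 117.9 gap 0.026 q7 1.12 F [-0.7 -0.5  0. ]
turn [ 0.004 -0.005 -0.002] shift [-0.0018  0.0006  0.0249]
```

View pics/w9.png

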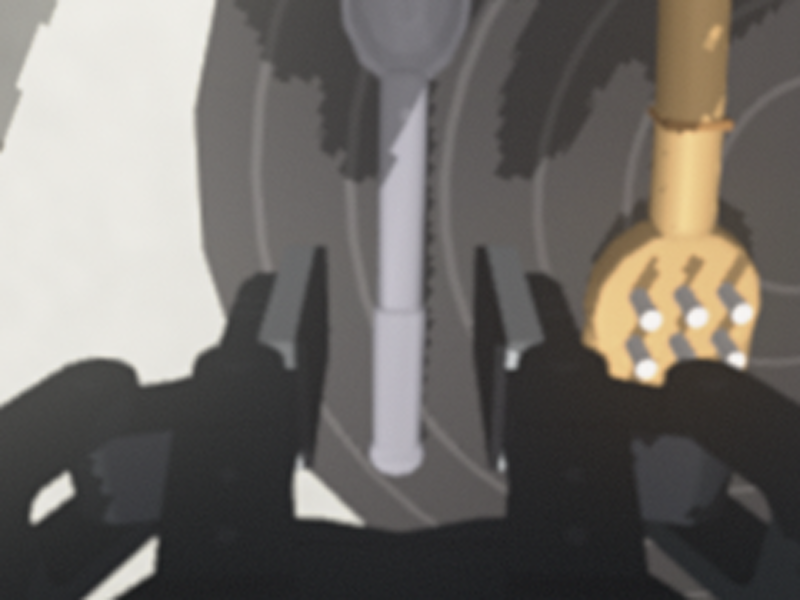

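The spoon handle is centred between the fingers and the hairbrush is clear on the right. Descending.

```bash
python3 -m handwheel '[[[0,0,0,0,0,0.01,0.026],[0,0,0,0,0,0.019,0.026],[0,0,0,0,0,0.025,0.026],[0,0,0,0,0,0.027,0.026],[0,0,0,0,0,0.027,0.026]]]' 20
python3 m.py .5535 .2515 -.008 118
```

```text
t: 23.95
position: [0.5523, 0.2507, -0.01]
tcp_rot: [0.757, -3.044, -0.005]
wrist_force: [-0.7, 0.4, -0.5]
finger_gap: 0.0259
grip_force: 0.0
t 23.95 pos [ 0.5523  0.2507 -0.01  ] yaw_y 117.9 gap 0.0259 q7 1.1 F [-0.7  0.4 -0.5]
turn [ 0.004 -0.004 -0.001] shift [-0.0014  0.0002 -0.002 ]
```

```bash
python3 -m handwheel '[[[0,0,0,0,0,0,0.018],[0,0,0,0,0,0,0.012],[0,0,0,0,0,0,0.004],[0,0,0,0,0,0,0.004],[0,0,0,0,0,0,0.004]]]' 30
python3 m.py .5535 .2515 -.008 118
```

```text
t: 24.45
position: [0.5532, 0.2511, -0.0088]
tcp_rot: [0.757, -3.046, -0.005]
wrist_force: [0.4, 0.6, 1.7]
finger_gap: 0.0078
grip_force: 29.9
t 24.45 pos [ 0.5532  0.2511 -0.0088] yaw_y 117.9 gap 0.0078 q7 1.1 F [0.4 0.6 1.7]
turn [ 0.004 -0.002 -0.001] shift [-0.0004  0.0002 -0.0008]
```

```bash
python3 -m handwheel '[[[0,0,0,0,0,-0.02,0.004],[0,0,0,0,0,-0.05,0.004],[0,0,0,0,0,-0.09,0.004],[0,0,0,0,0,-0.12,0.004],[0,0,0,0,0,-0.13,0.004],[0,0,0,0,0,-0.13,0.004]]]' 30
python3 m.py .55 .044 .12 146.7
```

```text
t: 25.05
position: [0.5548, 0.2514, 0.1235]
tcp_rot: [-0.758, 3.048, 0.005]
wrist_force: [-0.3, 0.1, -0.1]
finger_gap: 0.0073
grip_force: 29.7
t 25.05 pos [0.5548 0.2514 0.1235] yaw_y 117.9 gap 0.0073 q7 1.2 F [-0.3  0.1 -0.1]
turn [ 0.003  0.002 -0.502] shift [ 0.1013 -0.1811  0.0027]
```

```bash
python3 -m handwheel '[[[0,0,-0.1,0.02,-0.036,0,0.004],[0,0,-0.2,0.04,-0.072,0,0.004],[0,0,-0.3,0.06,-0.108,0,0.004],[0,0,-0.4,0.08,-0.144,0,0.004],[0,0,-0.5,0.1,-0.181,0,0.004],[0,0,-0.5,0.1,-0.181,0,0.004],[0,0,-0.5,0.1,-0.181,0,0.004]]]' 30
python3 - <<'E'
from h import *
a=r.snapshot("wrist");t=r.snapshot("scene")
cv2.imwrite("pics/w10.png",np.hstack([a[:,120:520],cv2.resize(t[120:320,200:400],(400,400))])[:,:,::-1])
E
python3 m.py .55 .044 .01 146.7
```

```text
t: 25.75
position: [0.5484, 0.0413, 0.1184]
tcp_rot: [1.479, -2.765, -0.009]
wrist_force: [0.5, 0.0, -0.0]
finger_gap: 0.0078
grip_force: 29.7
t 25.85 pos [0.5487 0.0452 0.1195] yaw_y 146.6 gap 0.0079 q7 2.02 F [-0.1  0.4 -0.3]
turn [ 0.007 -0.001 -0.001] shift [ 0.0002 -0.0025  0.1095]
```

View pics/w10.png

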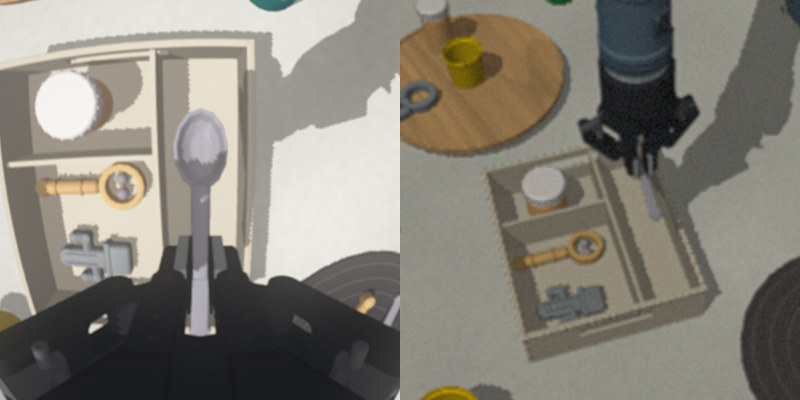

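The jar, rattle and cactus all sit flat in their bays. The spoon is level over the long bay, so I'm lowering it.

```bash
python3 -m handwheel '[[[0.006,0,0,0,-0.002,0.02,0.004],[0.006,0,0,0,-0.002,0.05,0.004],[0.006,0,0,0,-0.002,0.08,0.004],[0.006,0,0,0,-0.002,0.1,0.004],[0.006,0,0,0,-0.002,0.11,0.004],[0.006,0,0,0,-0.002,0.115,0.004],[0.006,0,0,0,-0.002,0.115,0.004]]]' 30
python3 m.py .55 .044 -.008 146.7
```

```text
t: 26.55
position: [0.5509, 0.0443, 0.0053]
tcp_rot: [1.491, -2.765, 0.001]
wrist_force: [0.6, 0.6, -0.3]
finger_gap: 0.0079
grip_force: 29.7
t 26.55 pos [0.5509 0.0443 0.0053] yaw_y 146.7 gap 0.0079 q7 1.89 F [ 0.6  0.6 -0.3]
turn [-0.001 -0.    -0.001] shift [0.0007 0.0006 0.0133]
```

```bash
python3 -m handwheel '[[[0,0,0,0,0,0.005,0.004],[0,0,0,0,0,0.009,0.004],[0,0,0,0,0,0.012,0.004],[0,0,0,0,0,0.012,0.004]]]' 30
python3 m.py .55 .044 -.008 146.7
```

```text
t: 26.95
position: [0.5508, 0.0427, -0.0069]
tcp_rot: [1.488, -2.766, 0.002]
wrist_force: [-0.7, 0.1, -0.2]
finger_gap: 0.0079
grip_force: 29.7
t 26.95 pos [ 0.5508  0.0427 -0.0069] yaw_y 146.5 gap 0.0079 q7 1.88 F [-0.7  0.1 -0.2]
turn [-0.001 -0.001 -0.003] shift [-0.0007  0.0014  0.0011]
```

```bash
python3 -m handwheel '[[[0,0,0,0,0,0.001,0.004],[0,0,0,0,0,0.001,0.012],[0,0,0,0,0,0.001,0.022],[0,0,0,0,0,0.001,0.022],[0,0,0,0,0,-0.03,0.022],[0,0,0,0,0,-0.08,0.022],[0,0,0,0,0,-0.13,0.022],[0,0,0,0,0,-0.18,0.022]]]' 30
python3 -m handwheel '[[[0,0,0,-0.05,0.03,0,0.022],[0,0,0,-0.1,0.06,0,0.022],[0,0,0,-0.15,0.09,0,0.022],[0,0,0,-0.15,0.09,0,0.022],[0,0,0,-0.15,0.09,0,0.022]]]' 30
python3 - <<'E'
from h import *
t=r.snapshot("top");w=r.snapshot("wrist");cv2.imwrite("pics/f_top.png",t[:,:,::-1])
s=r.snapshot("scene")
cv2.imwrite("pics/f.png",np.vstack([cv2.resize(t[80:250,130:530],(800,340)),np.hstack([cv2.resize(s[170:310,220:380],(297,260)),cv2.resize(w,(416,260)),np.zeros((260,87,3),np.uint8)])])[:,:,::-1])
a=cv2.imread("pics/top0.png")
E
```

```text
t: 27.75
position: [0.5498, 0.0436, 0.1747]
tcp_rot: [1.489, -2.765, 0.0]
wrist_force: [1.2, 0.4, -0.1]
finger_gap: 0.0217
grip_force: 0.0
t: 28.25
position: [0.5558, 0.2251, 0.1739]
tcp_rot: [-1.501, 2.758, 0.005]
wrist_force: [-0.6, -0.1, -0.3]
finger_gap: 0.0219
grip_force: 0.0
```

View pics/f.png

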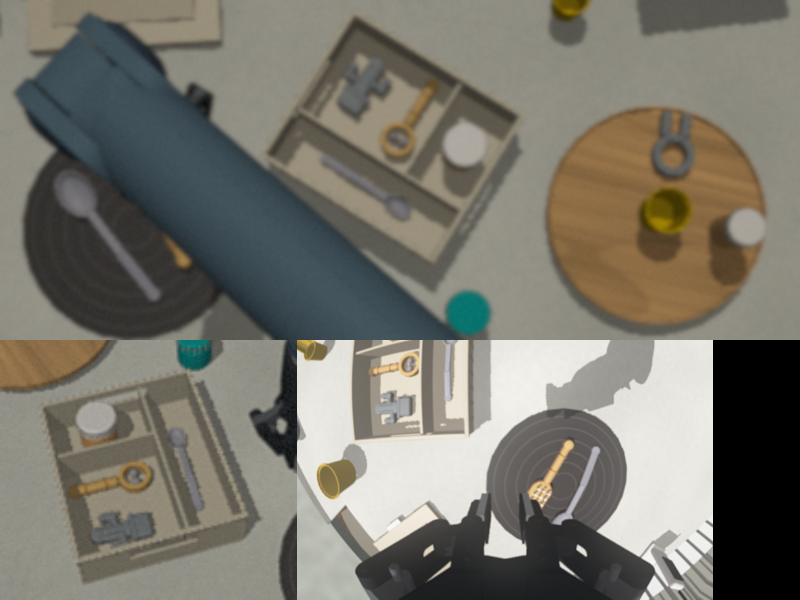

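The jar stands upright in the small bay, the spoon lies in the long bay, and the cactus and rattle lie side by side in the large bay. The four look-alikes haven't moved and the arm is clear, so I'm handing in.

```bash
python3 -c "
from workcell import r
print(r.finish_job())"
```

```text
the job is handed in; nothing more can be done
None
```

The basket is packed and the job is handed in at about 28 s: jar upright in the small bay, baby spoon in the long bay, cactus and rattle flat in the large bay, look-alikes left where they were; the hand-in returned no verdict.

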